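# Sweep loose clamping nuts off the bench shelf into the tub

## Robot

A 6-joint arm with a two-finger parallel gripper is mounted at the origin on the work surface. World frame = base frame: x ahead of the robot, y to its left, z up, the work surface at z = 0. Lengths are in mm, angles in rad, forces in N, time in s.
With the tool pointing down it reaches from about 275 to 975 mm from the base axis. Payload 8.4 kg.
Tool frame: the origin (TCP) lies midway between the tips of the shut fingers; the grasp point (between the pads) lies 19 mm behind it; z points along the fingers, y is the direction in which the jaws open and shut (so a half turn about z gives the same grasp; the last joint's range is limited). The gripper opens to 92 mm and grips with 3 to 60 N. Pads are 20 mm wide; open, the fingers measure 128 mm over their backs; the gripper's body (75 mm by 189 mm) begins 69 mm behind the grasp point.
Start: joints at [1.253, 0.353, 1.633, -0, 1.155, -0.002], TCP at [194.109, 594.095, 176.683] pointing down, gripper open.
Joint ranges: [-2.63, 2.63], [-0.92, 2.1], [0.06, 2.66], [-1.3, 4.44], [0, 2.69], [-3.02, 3.02]. Speed limits (rad/s): [2.22, 2.22, 2.79, 3.14, 3.14, 3.14].

## Interface

Orientations are given as [roll, pitch, yaw] about the fixed x, y, z axes, in that order (R = Rz(yaw) Ry(pitch) Rx(roll)).
In Python, from workcell import env, vision gives the robot as it stands.
- The arm moves only by the tool play_rows, never from a script. Its argument "commands" is one flat list of numbers, 6 for each row, row after row: the shift along the tool's x, y, z as a fraction of full scale, then the turn, a rotation vector about the tool's x, y, z as a fraction of full scale. A call has 1 to 5 rows; each row shifts and turns the pose as measured when the row begins, along the tool's axes as they then stand; what a row does not reach is not made up. Full scale, the value 1, is 0.02 m for a shift and 0.15 rad for a turn. A row lasts 1/8 s, in which the tool goes at most 62.5 mm and 10.7 degrees, less where a joint would pass 70% of its speed; a pose out of reach is approached as far as the arm can. A call with a number of a shift or a turn outside -1 to 1 is refused whole. A call with a gripper value outside its range is refused whole. "jaw" is the gripper command: -1 is shut, 1 is fully open, values between are in proportion, set as the call begins (left out, the last holds). The fingers move at their own pace and stop on an object; "newtons" is the grip in N (left out, the last holds). Time passes only in rows, so rows that do not move let the fingers close. It gives the time, the measured TCP pose, the force and the opening at its end, in the units of the state.
- env.sense(): the state, without advancing time (a new reading comes with each control period).
- vision.capture(name): name is "scene" or "top" or "wrist"; returns (picture, depth): 420x560x3 uint8, blue, green, red; 420x560 float32, mm along the optical axis (not along the pixel's ray), 0 where there is no reading.
- vision.calibration(name): a dict with "fov_y" (degrees; the focal length in pixels is half the picture's height over the tangent of half this angle, whatever the lens; pixels are square), "cx", "cy" (the principal point, pixels), "dist_coeffs" ([k1, k2, p1, p2, k3] as OpenCV has them; the pictures are not rectified), "R" (3x3) and "t" (3): a world point X has camera coordinates R X + t. Camera axes: x right, y down, z forward; pixel columns grow to the right and rows downward; lengths in mm; the calibration is good to about 2 mm. A picture is of the moment at which its call begins: read the wrist's pose just before it. calibration takes no time and is no camera call; for the wrist camera it gives the pose at the moment of the call.
- env.finish_job(): hands the job in, once; it reports no verdict.
The state is a dict: "clock": time; "joint_positions": joint angles; "joint_vel": joint speeds; "tau": joint torques, N m; "eef_pos": TCP position; "tool_rot": TCP orientation; "contact_force": force on the tool from outside, world axes, zero at the start; "torque": the same for the moment, N m; "width": finger opening in mm.
Only numpy, scipy, OpenCV 4.12 (cv2) and the standard library are available. Lean on these libraries where they do the work, as an engineer would, in place of code of your own. Each camera call takes 0.05 s, during which the arm holds its last target. There are 200 camera calls.

## Task

Clear the raised bench shelf: with your fingertips sweep the two hex nuts and the two T-slot nuts along the shelf and over its end so that all four drop into the open tub tucked under that end. Slide them gently, never pick one up or grip it, and let none fall on the bench. Leave the tool holder, the collet, the insert box and the carton as they stand, and do not shove the tub.

Things in the scene. Friction and masses are not known exactly. Their poses are not given: they have to be found in the camera images.
- shelf: Raised blue steel shelf fixed on the bench (sizes in mm). Flat top 340 (x) x 400 (y), surface 110 above the bench, slab 25 thick, no rims. Origin on the bench under the top's centre; x to the back edge, away from the robot; y along it to the left end; ends at y +-200. Nuts start at its x -110 to 0, y -110 to 110; bystanders at the back, middles at x 105 to 125. Turned up to 0.15 rad.
- tub: Loose open grey plastic tub on the bench at the left or right end of the shelf (it varies), near rim tucked some 12 under the end of the shelf's top. Outside 220 (x) x 130 (y) x 70 high, walls 4, 450 g. Origin at the centre of its underside, axes parallel to the shelf's; its middle at shelf x -55 to -35, shelf y about +253 or -253.
- hexnut1: Loose bright-steel M16 hexagon nut lying flat on the shelf, 24 across its flats, 27.7 across corners, 13 high, 34 g. Origin in its middle, 6.5 above the shelf's top at the start; z along the bore; its turn about z is random. May start at any of the four spots on the shelf.
- hexnut2: Loose bright-steel M16 hexagon nut lying flat on the shelf, 24 across its flats, 27.7 across corners, 13 high, 34 g. Origin in its middle, 6.5 above the shelf's top at the start; z along the bore; its turn about z is random. May start at any of the four spots on the shelf.
- tnut1: Loose dark-steel T-slot nut on the shelf: square base 28 x 28, 10 high, with a narrower neck 18 (x) x 28 (y) on it, 24 high in all, 78 g. Origin in its middle, 12 above the shelf's top at the start; z up; its turn about z is random. May start at any of the four spots on the shelf.
- tnut2: Loose dark-steel T-slot nut on the shelf: square base 28 x 28, 10 high, with a narrower neck 18 (x) x 28 (y) on it, 24 high in all, 78 g. Origin in its middle, 12 above the shelf's top at the start; z up; its turn about z is random. May start at any of the four spots on the shelf.
- holder: Bystander: steel 40-taper collet chuck standing on its nose at the back of the shelf, taper up, 173 high, nose 50 and flange 64 in diameter, 1.2 kg. Origin at the centre of its underside.
- collet: Bystander: steel spring collet standing small end down at the back of the shelf, 33 in diameter, 40 high. Origin at the centre of its underside.
- insertbox: Bystander: small closed plastic insert box at the back of the shelf, 40 x 62 x 24 high. Origin at the centre of its underside.
- carton: Bystander: closed cardboard carton, 200 x 124 x 66 high, on the bench under the end of the shelf opposite the tub. Origin at the centre of its underside.

How it is judged (in metres and radians):
At the end, for the whole second after the job is handed in: The middles of all four nuts lie within the outline of the tub (110 mm by 65 mm either side of its centre) and below its rim, all at rest (under 20 mm/s), and the tub stands upright within 0.15 rad (x of hexnut1 in the frame of tub between -0.11 and 0.11 m and y of hexnut1 in the frame of tub between -0.065 and 0.065 m and height (world z) of each of hexnut1, hexnut2, tnut1, tnut2 below 0.068 m and linear speed of each of hexnut1, hexnut2, tnut1, tnut2, tub below 0.02 m/s and x of hexnut2 in the frame of tub between -0.11 and 0.11 m and y of hexnut2 in the frame of tub between -0.065 and 0.065 m and x of tnut1 in the frame of tub between -0.11 and 0.11 m and y of tnut1 in the frame of tub between -0.065 and 0.065 m and x of tnut2 in the frame of tub between -0.11 and 0.11 m and y of tnut2 in the frame of tub between -0.065 and 0.065 m and angle between tub's own z axis and vertical below 0.15 rad); the robot touches nothing.
It fails at once if a nut is picked up: its middle rises more than 30 mm above the shelf's top (height (world z) of any of hexnut1, hexnut2, tnut1, tnut2 above 0.14 m).
It fails at once if a nut falls on the bench beside the tub ((height (world z) of hexnut1 below 0.06 m and not (x of hexnut1 in the frame of tub between -0.115 and 0.115 m and y of hexnut1 in the frame of tub between -0.07 and 0.07 m)) or (height (world z) of hexnut2 below 0.06 m and not (x of hexnut2 in the frame of tub between -0.115 and 0.115 m and y of hexnut2 in the frame of tub between -0.07 and 0.07 m)) or (height (world z) of tnut1 below 0.06 m and not (x of tnut1 in the frame of tub between -0.115 and 0.115 m and y of tnut1 in the frame of tub between -0.07 and 0.07 m)) or (height (world z) of tnut2 below 0.06 m and not (x of tnut2 in the frame of tub between -0.115 and 0.115 m and y of tnut2 in the frame of tub between -0.07 and 0.07 m))).
It fails at once if a nut is gripped or pressed hard: the fingers bear on it with more than 30 N (contact force between the fingers and hexnut1 above 30 N or contact force between the fingers and hexnut2 above 30 N or contact force between the fingers and tnut1 above 30 N or contact force between the fingers and tnut2 above 30 N).
It fails at once if the tool holder, the collet, the insert box or the carton is moved more than 15 mm or tipped more than 0.2 rad (distance of any of holder, collet, insertbox, carton from where it was at the start of the episode above 0.015 m or angle between any of holder, collet, insertbox, carton's own z axis and vertical above 0.2 rad).
It fails at once if the tub is shoved more than 20 mm (distance of tub from where it was at the start of the episode above 0.02 m).
It also fails if it takes over 64 s, if anything falls off the work surface, if the arm or the gripper's body presses on something with over 40 N, if the wrist force passes 120 N, or if a joint passes its speed limit or range.

## Working session

There is one attempt and no reset: what is moved stays moved. The work goes in short steps, Python scripts to look and compute and a tool call to move; the robot and the scene stay as the last step left them, time stands still between calls to the robot, and variables do not carry over. Pictures are saved under pics/ and viewed, about 8 in all and at most 12, crops included, and the job is handed in when it is done.

Besides the shell and the picture viewer there is one more tool, called after "Request:" by a JSON object that holds its "fn" and its "kwargs", one argument or row to a line. play_rows: Moves the arm, as the interface text tells. Its arguments: {"type":"object","properties":{"commands":{"type":"array","items":{"type":"number","minimum":-1,"maximum":1}},"jaw":{"type":"number"},"newtons":{"type":"number"}},"required":["commands"]}

```bash
mkdir -p pics; ls; python3 - <<'E'
from workcell import env, vision
import cv2, numpy as np
print(env.sense())
for n in ("scene","top"):
    im,d=vision.capture(n); cv2.imwrite(f"pics/{n}0.png",im); np.save(f"pics/{n}0.npy",d)
    c=vision.calibration(n); print(n,c)
E
```

```text
pics
{'clock': 0.0, 'joint_positions': array([ 1.25256825e+00,  3.53649334e-01,  1.63414728e+00, -1.46024043e-05,
        1.15517616e+00, -2.39660368e-03]), 'joint_vel': array([2.35678975e-04, 3.30473638e-05, 7.85930049e-05, 8.75708329e-04,
       1.33276073e-03, 5.47226080e-04]), 'tau': array([-1.12729296e-03, -5.93860102e+01, -3.34205675e+01,  6.96372706e-02,
        2.39866704e-02, -1.02877759e-04]), 'eef_pos': array([193.95986229, 593.56192009, 175.95735845]), 'tool_rot': array([-3.14021250e+00,  1.00434589e-05,  2.82576709e+00]), 'contact_force': array([ 0.44483458, -0.35146471, -1.3369515 ]), 'torque': array([-0.04286597, -0.03671135,  0.00836469]), 'width': 92.13523563004277}
scene {'fov_y': 56.98588643357237, 'cx': 278.3270074512226, 'cy': 207.55421553412037, 'dist_coeffs': array([-0.00950091,  0.        ,  0.        ,  0.        ,  0.        ]), 'R': array([[-0.93144516, -0.36359266,  0.01450159],
       [-0.23198197,  0.56263971, -0.79348656],
       [ 0.28034672, -0.74245332, -0.60841498]]), 't': array([573.63524564, 220.04211908, 593.78386276])}
top {'fov_y': 49.78648528498785, 'cx': 276.4572088550993, 'cy': 208.73782754278548, 'dist_coeffs': array([-0.12711441,  0.        ,  0.        ,  0.        ,  0.        ]), 'R': array([[-0.01841158, -0.99981212,  0.00606121],
       [-0.98624895,  0.01716533, -0.16437265],
       [ 0.16423772, -0.00900422, -0.98637969]]), 't': array([ 13.7473284 , 626.7771668 , 903.00815232])}
```

View pics/top0.png

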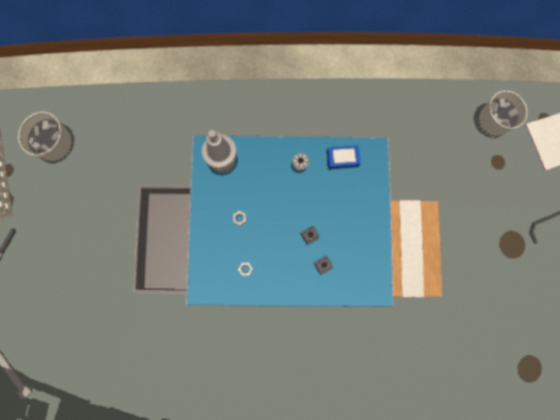

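View pics/scene0.png

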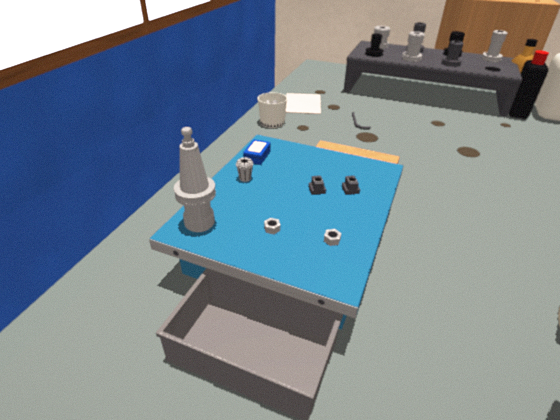

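The top view (up = +x, left = +y) shows the tub at the left end, hex nuts at about (239,218) and (245,269), and T-nuts at (311,235) and (324,265). The holder is at (218,155), the collet at (300,161) and the box at (343,157). The scene view agrees.

```bash
cat > h.py <<'E'
from workcell import env, vision
import cv2, numpy as np
def K(c,h=420):
    f=h/2/np.tan(np.radians(c["fov_y"])/2); return np.array([[f,0,c["cx"]],[0,f,c["cy"]],[0,0,1]])
def toplane(c,uv,z):
    p=cv2.undistortPoints(np.float64(uv).reshape(-1,1,2),K(c),c["dist_coeffs"]).reshape(-1,2)
    r=np.c_[p,np.ones(len(p))]@c["R"]; o=-c["R"].T@c["t"]
    return o+r*((np.broadcast_to(z,len(p))-o[2])/r[:,2])[:,None]
def blobs(im,shelfmask=None):
    hsv=cv2.cvtColor(im,cv2.COLOR_BGR2HSV)
    blue=cv2.inRange(hsv,(95,120,60),(115,255,255))
    n,l,s,_=cv2.connectedComponentsWithStats(blue); 
    return blue,n,l,s
E
python3 - <<'E'
from h import *
im=cv2.imread("pics/top0.png"); d=np.load("pics/top0.npy"); c=vision.calibration("top")
hsv=cv2.cvtColor(im,cv2.COLOR_BGR2HSV); print(hsv[250,270],hsv[80,20],hsv[200,100])
blue=cv2.inRange(hsv,(95,150,90),(110,255,255)); blue[:120]=0
n,l,s,_=cv2.connectedComponentsWithStats(blue); k=1+np.argmax(s[1:,4]); m=np.uint8(l==k)*255
cs,_=cv2.findContours(m,cv2.RETR_EXTERNAL,cv2.CHAIN_APPROX_NONE)
hull=cv2.convexHull(cs[0]); w=toplane(c,hull.reshape(-1,2),110)[:,:2]
r=cv2.minAreaRect(np.float32(w)); print("shelf",r, cv2.boxPoints(r).round())
fill=np.zeros_like(m); cv2.fillPoly(fill,[hull],255)
inv=cv2.bitwise_and(fill,cv2.bitwise_not(m)); inv=cv2.erode(fill,np.ones((7,7)))&inv
inv=cv2.morphologyEx(inv,cv2.MORPH_CLOSE,np.ones((5,5)))
n,l,s,ce=cv2.connectedComponentsWithStats(inv)
for i in range(1,n):
    if s[i,4]>20: print(s[i],ce[i].round(1),toplane(c,[ce[i]],120)[0].round(1), d[int(ce[i][1]),int(ce[i][0])])
# tub inner corners top rim z=70 (px from picture), carton
print("tub", toplane(c,[(140,188),(135,293)],70).round(1))
print("shelf z by depth", [ (lambda u,v:(c["R"].T@(np.r_[(cv2.undistortPoints(np.float64([[[u,v]]]),K(c),c["dist_coeffs"])[0,0]),1]*d[v,u]-c["t"])).round(1))(u,v) for u,v in((270,250),(218,140),(218,165))])
E
```

```text
[ 98 132 172] [ 20  55 171] [ 41  21 132]
shelf ((722.7982177734375, -134.2677001953125), (48.54054260253906, 69.53607940673828), 3.9088079929351807) [[ 696. -101.]
 [ 701. -171.]
 [ 749. -167.]
 [ 745.  -98.]]
[332 147  25  18 375] [343.9 155.5] [ 721.5 -134.2  120. ] 889.5937
tub [[673.2 289.3  70. ]
 [454.9 294.1  70. ]]
shelf z by depth [array([535.8,  17.2, 109.7]), array([712. , 101.2, 260. ]), array([687.8, 109.8, 187.5])]
```

Saturation threshold too high; lower it.

```bash
cat > seg.py <<'E'
from h import *
def seg(im,c):
    hsv=cv2.cvtColor(im,cv2.COLOR_BGR2HSV)
    blue=cv2.inRange(hsv,(92,100,70),(108,255,255)); blue[:120]=0
    n,l,s,_=cv2.connectedComponentsWithStats(blue); k=1+np.argmax(s[1:,4]); m=np.uint8(l==k)*255
    cs,_=cv2.findContours(m,cv2.RETR_EXTERNAL,cv2.CHAIN_APPROX_NONE)
    hull=cv2.convexHull(max(cs,key=len)); w=toplane(c,hull.reshape(-1,2),110)[:,:2]
    r=cv2.minAreaRect(np.float32(w))
    fill=np.zeros_like(m); cv2.fillPoly(fill,[hull],255)
    inv=fill&~m&cv2.erode(fill,np.ones((7,7)))
    inv=cv2.morphologyEx(inv,cv2.MORPH_CLOSE,np.ones((5,5)))
    n,l,s,ce=cv2.connectedComponentsWithStats(inv)
    return r,[(s[i],ce[i]) for i in range(1,n) if s[i,4]>20],l
E
python3 - <<'E'
from seg import *
im=cv2.imread("pics/top0.png"); c=vision.calibration("top")
r,b,_=seg(im,c); print(r,cv2.boxPoints(r).round())
o=np.array(r[0])
import math
bx=cv2.boxPoints(r)
# shelf y axis: long side, pointing +y
e=max([bx[1]-bx[0],bx[2]-bx[1]],key=np.linalg.norm); e=e/np.linalg.norm(e); e=e*np.sign(e[1]); ex=np.array([e[1],-e[0]]); print("ex",ex,"theta",math.atan2(ex[1],ex[0]))
for s,q in b:
    p=toplane(c,[q],118)[0,:2]; print(s,q.round(),p.round(1),"shelf",(ex@(p-o)).round(1),(e@(p-o)).round(1))
for q in toplane(c,[(140,188),(135,293)],70)[:,:2]: print("tub",ex@(q-o),e@(q-o))
E
```

```text
((597.1283569335938, -23.893310546875), (395.9296875, 336.8329162597656), 88.52733612060547) [[ 424. -217.]
 [ 760. -226.]
 [ 771.  170.]
 [ 434.  178.]]
ex [ 0.9996697  -0.02570006] theta -0.025702885740001378
[ 201  140   36   34 1009] [219. 155.] [728.  115.4] shelf 127.2 142.7
[329 147  29  21 509] [343. 156.] [ 720.2 -132.2] shelf 125.8 -105.1
[291 152  19  20 272] [300. 161.] [711.2 -46. ] shelf 114.6 -19.1
[232 210  15  16 190] [239. 218.] [599.6  76.7] shelf -0.2 100.6
[301 226  19  19 230] [310. 235.] [563.8 -61. ] shelf -32.4 -38.0
[314 256  19  19 237] [323. 265.] [504.6 -85.2] shelf -90.9 -63.7
[237 262  17  15 193] [245. 269.] [499.7  65.8] shelf -99.7 87.2
tub 67.98382421090061 315.0784940986167
tub -150.36915147974264 314.2132312427834
```

Request:
{"fn": "play_rows", "kwargs": {
  "commands": [0, -1, 0, 0, 0, -1, 0, -1, 0, 0, 0, -0.93, -1, -1, 0, 0, 0, 0, -1, -1, 0, 0, 0, 0, -1, -1, 0, 0, 0, 0],
  "jaw": -0.7
}}

```text
clock: 0.72
eef_pos: [242.7, 490.9, 174.1]
tool_rot: [-3.137, -0.002, 3.128]
contact_force: [0.5, -0.1, -0.5]
width: 43.8
```

Request:
{"fn": "play_rows", "kwargs": {
  "commands": [-1, -1, 0, 0, 0, 0, -1, -1, 0, 0, 0, 0, -1, -1, 0, 0, 0, 0, -1, -1, 0, 0, 0, 0, -1, -1, 0, 0, 0, 0]
}}

```text
clock: 1.35
eef_pos: [343.5, 384.9, 173.0]
tool_rot: [-3.135, -0.003, 3.129]
contact_force: [0.9, 0.6, -0.5]
width: 13.5
```

Request:
{"fn": "play_rows", "kwargs": {
  "commands": [-1, -1, 0, 0, 0, 0, -1, -1, 0, 0, 0, 0, -1, -1, 0, 0, 0, 0, -1, -1, 0, 0, 0, 0, -1, -1, 0, 0, 0, 0]
}}

```text
clock: 1.98
eef_pos: [444.2, 279.1, 172.1]
tool_rot: [-3.133, -0.005, 3.129]
contact_force: [0.9, -0.2, 0.9]
width: 14.2
```

Request:
{"fn": "play_rows", "kwargs": {
  "commands": [0, -1, 0, 0, 0, 0, 0, -1, 0, 0, 0, 0, 0, -1, 0, 0, 0, 0, 0, -1, 0, 0, 0, 0, 0, -1, 0, 0, 0, 0]
}}

```text
clock: 2.6
eef_pos: [440.3, 173.2, 172.3]
tool_rot: [-3.133, -0.007, 3.129]
contact_force: [-0.2, 0.8, -0.3]
width: 14.1
```

Request:
{"fn": "play_rows", "kwargs": {
  "commands": [-1, -1, 0, 0, 0, 0, -1, -1, 0, 0, 0, 0, -1, -1, 0, 0, 0, 0, -1, -1, 0, 0, 0, 0, -1, -0.7, 0, 0, 0, 0]
}}

```text
clock: 3.22
eef_pos: [537.4, 72.2, 173.3]
tool_rot: [-3.133, -0.007, 3.131]
contact_force: [-0.4, 0.3, 0.5]
width: 13.9
```

```bash
python3 - <<'E'
from h import *
im,d=vision.capture("wrist"); c=vision.calibration("wrist"); s=env.sense(); print(s["eef_pos"],s["tool_rot"])
cv2.imwrite("pics/w1.png",im); print(c)
E
```

```text
[539.9771002   70.95741282 173.48184481] [-3.13248276 -0.00525839  3.13040556]
{'fov_y': 62.240532383950686, 'cx': 279.20655910477683, 'cy': 212.11176677064574, 'dist_coeffs': array([-0.08106546,  0.        ,  0.        ,  0.        ,  0.        ]), 'R': array([[ 0.0115514 ,  0.99988508, -0.00981747],
       [ 0.96114821, -0.00839488,  0.27590512],
       [ 0.275791  , -0.01262314, -0.96113474]]), 't': array([ -76.06870919, -549.10914735,  241.60872494])}
```

View pics/w1.png

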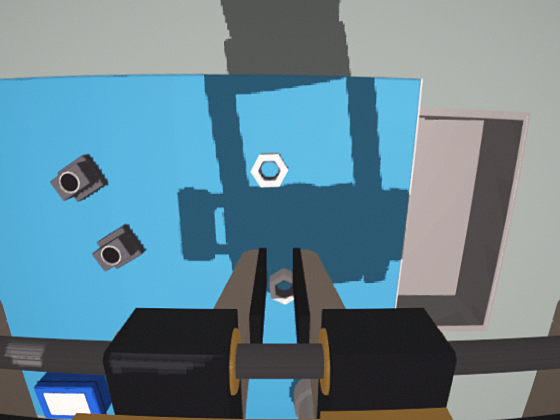

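The wrist view has H2 at (269,170), H1 at (284,285) behind the finger gap, T-nuts at (70,182) and (112,255), and the shelf end running (420,80)–(398,305). I'll check these against the top measurements.

```bash
python3 - <<'E'
from h import *
c=vision.calibration("wrist")
uv=[(269,170),(284,287),(68,182),(111,256),(421,80),(398,305),(527,118)]; z=[123,123,134,134,110,110,70]
w=toplane(c,uv,z); print(w.round(1))
d=w[:,:2]-[597.1,-23.9]; print((d@np.array([[.9997,.0257],[-.0257,.9997]])).round(1))
E
```

```text
[[503.6  63.8 123. ]
 [601.5  74.3 123. ]
 [508.4 -88.  134. ]
 [568.6 -62.8 134. ]
 [438.  178.7 110. ]
 [627.9 176.4 110. ]
 [465.  296.1  70. ]]
[[ -95.7   85.3]
 [   1.9   98.3]
 [ -87.   -66.4]
 [ -27.5  -39.6]
 [-164.2  198.4]
 [  25.6  201. ]
 [-140.3  316.5]]
```

Request:
{"fn": "play_rows", "kwargs": {
  "commands": [-1, 0.15, 0, 0, 0, 0, -1, 0.1, 0, 0, 0, 0, -1, 0, 0, 0, 0, 0, -1, 0, 0, 0, 0, 0, -0.4, 0, 0, 0, 0, 0]
}}

```text
clock: 3.9
eef_pos: [629.3, 74.6, 172.7]
tool_rot: [-3.133, -0.007, 3.13]
contact_force: [0.2, 0.3, 0.0]
width: 13.8
```

Request:
{"fn": "play_rows", "kwargs": {
  "commands": [0, 0, 1, 0, 0, 0, 0, 0, 1, 0, 0, 0, 0, 0, 0.7, 0, 0, 0, 0, 0, 0, 0, 0, 0]
}}

```text
clock: 4.4
eef_pos: [628.0, 74.6, 117.3]
tool_rot: [-3.134, -0.008, 3.13]
contact_force: [0.1, -0.6, -0.7]
width: 13.9
```

Request:
{"fn": "play_rows", "kwargs": {
  "commands": [0.3, 0, 0.15, 0, 0, 0, 0.5, 0, 0, 0, 0, 0, 0.5, 0, 0, 0, 0, 0, 0.5, 0, 0, 0, 0, 0, 0.4, 0, 0, 0, 0, 0]
}}

```text
clock: 5.03
eef_pos: [581.7, 75.3, 116.7]
tool_rot: [-3.134, -0.005, 3.13]
contact_force: [0.4, 0.2, 0.2]
width: 13.7
```

```bash
python3 - <<'E'
from h import *
im,d=vision.capture("wrist"); c=vision.calibration("wrist"); s=env.sense(); print(s["eef_pos"],s["contact_force"])
cv2.imwrite("pics/w2.png",im)
print(toplane(c,[(280,285)],123))
E
```

```text
[580.7742367   75.2569225  116.57999331] [-0.50402928 -0.20251354  0.59207237]
[[610.24240874  76.02367325 123.        ]]
```

View pics/w2.png

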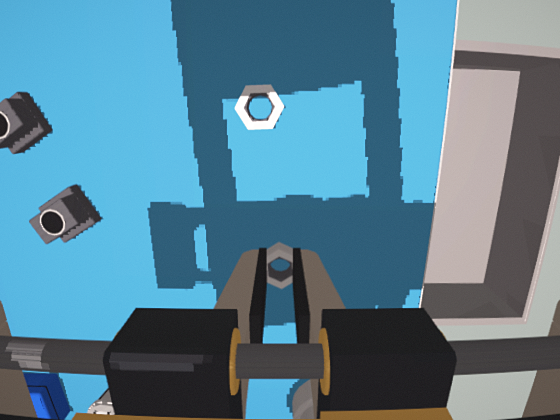

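```bash
python3 - <<'E'
from h import *
c=vision.calibration("wrist")
for X in ([561,75.5,123],[581,75.3,116.6],[571,75.3,116.6],[591,75.3,116.6],[500,65,123],[571,100,116.6],[571,50,116.6]):
    print(X,cv2.projectPoints(np.float64([X]),cv2.Rodrigues(c["R"])[0],c["t"],K(c),c["dist_coeffs"])[0].round(0).ravel())
print(toplane(c,[(280,264),(259,107)],123))
E
```

```text
[561, 75.5, 123] [278. 212.]
[581, 75.3, 116.6] [278. 239.]
[571, 75.3, 116.6] [278. 224.]
[591, 75.3, 116.6] [279. 254.]
[500, 65, 123] [258. 108.]
[571, 100, 116.6] [317. 224.]
[571, 50, 116.6] [238. 225.]
[[595.37949713  76.18502987 123.        ]
 [499.38187619  65.40455234 123.        ]]
```

```bash
python3 - <<'E'
from h import *
im,d=vision.capture("wrist"); c=vision.calibration("wrist"); print(env.sense()["eef_pos"])
uv=[(253,253),(305,253),(253,265),(307,265),(262,252),(298,252),(262,275),(240,290),(280,262),(280,245),(280,285),(280,235),(260,90),(247,107),(230,230)]
p=cv2.undistortPoints(np.float64(uv).reshape(-1,1,2),K(c),c["dist_coeffs"]).reshape(-1,2)
for (u,v),q in zip(uv,p):
    print((u,v),d[v,u],(c["R"].T@(np.r_[q,1]*d[v,u]-c["t"])).round(1))
im2,d2=vision.capture("top"); cv2.imwrite("pics/top2.png",im2)
cv2.imwrite("pics/crop.png",np.hstack([cv2.resize(im2[130:310,185:400],None,fx=2,fy=2),cv2.resize(im[220:310,210:350],(360,360))[:360]]) if 0 else cv2.resize(im2[130:310,185:400],None,fx=3,fy=3))
E
```

```text
[581.52386712  75.26399649 116.59100943]
(253, 253) 177.4566 [572.5  62.9 161.4]
(305, 253) 178.08505 [573.   89.5 160.6]
(253, 265) 162.78288 [572.2  64.1 176.6]
(307, 265) 162.75269 [572.5  89.4 176.4]
(262, 252) 177.26834 [572.   67.5 161.4]
(298, 252) 178.11298 [572.5  85.9 160.4]
(262, 275) 151.16525 [571.6  69.  188.4]
(240, 290) 137.10048 [570.9  61.1 202.9]
(280, 262) 234.19814 [600.5  76.1 110.2]
(280, 245) 228.66194 [587.4  76.2 112.3]
(280, 285) 223.46725 [610.4  76.1 124.2]
(280, 235) 227.12883 [580.6  76.3 111.9]
(260, 90) 191.11977 [491.   66.2 123.8]
(247, 107) 195.01344 [500.   58.6 122.4]
(230, 230) 226.87743 [577.   43.7 111.5]
```

View pics/crop.png

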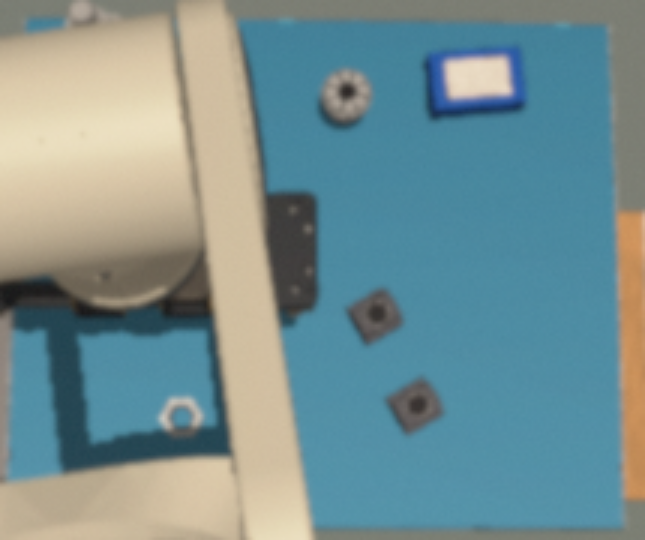

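```bash
python3 - <<'E'
from h import *
im,d=vision.capture("wrist"); c=vision.calibration("wrist"); print(env.sense()["eef_pos"])
uv=[(u,v) for u in (250,256,262,298,304,310) for v in range(240,256,2)]
p=cv2.undistortPoints(np.float64(uv).reshape(-1,1,2),K(c),c["dist_coeffs"]).reshape(-1,2)
for (u,v),q in zip(uv,p):
    X=(c["R"].T@(np.r_[q,1]*d[v,u]-c["t"])).round(0)
    if X[2]>126: print((u,v),im[v,u],X)
E
```

```text
[582.68740188  75.27218985 116.60973358]
(250, 252) [ 86  98 112] [505.  78. 326.]
(250, 254) [ 90  99 112] [574.  61. 162.]
(256, 250) [ 88  98 114] [574.  64. 156.]
(256, 252) [ 90 100 112] [574.  64. 160.]
(256, 254) [ 91 102 114] [574.  65. 162.]
(262, 248) [42 36 31] [573.  67. 155.]
(262, 250) [29 28 31] [573.  67. 159.]
(262, 252) [26 25 26] [573.  68. 162.]
(262, 254) [28 29 29] [573.  68. 165.]
(298, 248) [42 37 33] [573.  86. 155.]
(298, 250) [25 26 28] [573.  86. 159.]
(298, 252) [26 26 25] [574.  86. 161.]
(298, 254) [29 27 28] [574.  86. 163.]
(304, 250) [ 87  98 112] [574.  89. 157.]
(304, 252) [ 89 100 112] [574.  89. 159.]
(304, 254) [ 88  99 111] [574.  89. 162.]
(310, 252) [ 88 100 113] [574.  92. 159.]
(310, 254) [ 89  99 111] [574.  92. 163.]
```

The wrist depth puts the real fingertips at z≈155 with the TCP reading 116.6. They passed over H1 without touching it, so the tips end about 38 mm short of the reported TCP. I'll go back behind H1 and descend step by step, checking depth and force.

Request:
{"fn": "play_rows", "kwargs": {
  "commands": [-0.6, 0, 0, 0, 0, 0, -0.8, 0, 0, 0, 0, 0, -0.8, 0, 0, 0, 0, 0, 0, 0, 0.6, 0, 0, 0, 0, 0, 0.6, 0, 0, 0]
}}

```text
clock: 5.85
eef_pos: [632.6, 74.6, 91.2]
tool_rot: [-3.134, -0.002, 3.13]
contact_force: [-1.5, -0.2, -0.4]
width: 13.7
```

```bash
cat > tip.py <<'E'
from h import *
im,d=vision.capture("wrist"); c=vision.calibration("wrist"); s=env.sense(); print(s["clock"],s["eef_pos"],s["contact_force"])
v,u=np.mgrid[200:300,180:380]; uv=np.c_[u.ravel(),v.ravel()]
p=cv2.undistortPoints(np.float64(uv).reshape(-1,1,2),K(c),c["dist_coeffs"]).reshape(-1,2)
X=(np.c_[p,np.ones(len(p))]*d[200:300,180:380].reshape(-1,1)-c["t"])@c["R"]
e=s["eef_pos"]; X=X[(np.abs(X[:,0]-e[0])<14)&(np.abs(X[:,1]-e[1])<30)&(X[:,2]>e[2]+12)]
print("tip z",np.percentile(X[:,2],[1,3,10]),"n",len(X), "x", np.percentile(X[:,0],[5,50]),"y",np.percentile(X[:,1],[3,97]))
E
python3 tip.py
```

```text
5.9 [631.55550651  74.42433889  89.5363655 ] [-0.08209864 -0.01059239 -0.89795046]
tip z [108.30015491 108.59437937 109.042353  ] n 6709 x [619.53670426 622.28231402] y [ 47.17672584 101.55801086]
```

Request:
{"fn": "play_rows", "kwargs": {
  "commands": [0, 0, 0.3, 0, 0, 0, 0, 0, 0.15, 0, 0, 0, 0, 0, 0, 0, 0, 0]
}}

```text
clock: 6.28
eef_pos: [630.0, 74.3, 78.8]
tool_rot: [-3.134, -0.006, 3.13]
contact_force: [-0.6, -0.3, 0.6]
width: 13.9
```

```bash
sed -i 's/X\[:,2\]>e\[2\]+12/X[:,2]>113.5/' tip.py; python3 tip.py
```

```text
6.325 [630.15457014  74.29081204  79.0284711 ] [ 0.09072648 -0.11655445 -0.09960979]
tip z [119.24779694 121.58872515 127.14682529] n 3546 x [619.95251085 620.69460645] y [54.76646702 96.43905685]
```

Request:
{"fn": "play_rows", "kwargs": {
  "commands": [0.2, 0, 0.13, 0, 0, 0, 0.5, 0, 0, 0, 0, 0, 0.5, 0, 0, 0, 0, 0, 0.5, 0, 0, 0, 0, 0, 0.4, 0, 0, 0, 0, 0]
}}

```text
clock: 6.95
eef_pos: [585.6, 74.9, 77.4]
tool_rot: [-3.134, -0.005, 3.13]
contact_force: [-0.2, -0.2, 0.2]
width: 13.6
```

```bash
python3 tip.py; python3 - <<'E'
from h import *
im,d=vision.capture("wrist");cv2.imwrite("pics/w3.png",im)
E
```

```text
7.0 [584.49201848  74.85060707  77.32471129] [-1.66006602 -0.44317529 -0.66343105]
tip z [116.16615645 119.48901868 123.53752739] n 4028 x [571.97433908 574.93939151] y [55.46490441 96.78430166]
```

View pics/w3.png

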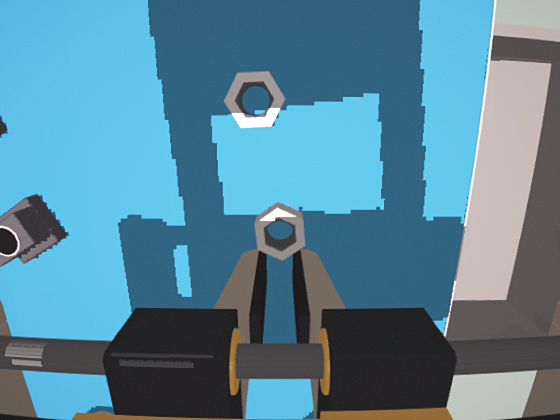

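Request:
{"fn": "play_rows", "kwargs": {
  "commands": [-0.1, 0, -1, 0, 0, 0, 0, 0, -1, 0, 0, 0, 0.6, -0.8, 0, 0, 0, 0, 0.6, -0.8, 0, 0, 0, 0, 0, 0, 0, 0, 0, 1]
}}

```text
clock: 7.68
eef_pos: [560.0, 40.3, 117.0]
tool_rot: [-3.132, -0.006, 2.978]
contact_force: [-0.0, 0.5, 0.3]
width: 13.6
```

Request:
{"fn": "play_rows", "kwargs": {
  "commands": [0, 0, 0, 0, 0, 1, 0, 0, 0, 0, 0, 1, 0, 0, 0, 0, 0, 1, 0, 0, 0, 0, 0, 1, 0, 0, 0, 0, 0, 1]
}}

```text
clock: 8.3
eef_pos: [551.9, 33.6, 112.3]
tool_rot: [-3.123, -0.002, 2.199]
contact_force: [-0.9, 0.3, 0.8]
width: 14.0
```

Request:
{"fn": "play_rows", "kwargs": {
  "commands": [0, 0, 0, 0, 0, 1, 0, 0, 0, 0, 0, 1, 0, 0, 0, 0, 0, 1, 0, 0, 0, 0, 0, 0.8, 0, 0, 0, 0, 0, 0]
}}

```text
clock: 8.93
eef_pos: [544.0, 27.5, 107.6]
tool_rot: [-3.117, 0.01, 1.606]
contact_force: [0.2, 0.1, 0.8]
width: 13.5
```

```bash
python3 - <<'E'
from h import *
im,d=vision.capture("wrist"); c=vision.calibration("wrist"); s=env.sense(); print(s["eef_pos"],s["tool_rot"],s["joint_positions"])
cv2.imwrite("pics/w4.png",im)
E
```

```text
[543.93001767  27.52858638 107.5285728 ] [-3.11677194  0.0097841   1.6077583 ] [ 0.05462736  0.32280664  1.84982311 -0.0111443   0.99398204  0.02398134]
```

View pics/w4.png

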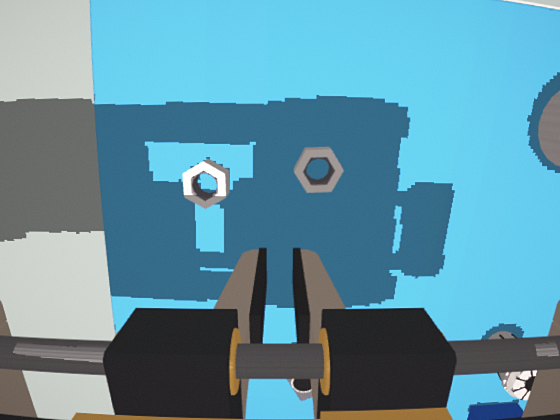

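```bash
python3 - <<'E'
from h import *
c=vision.calibration("wrist")
print(toplane(c,[(318,168),(205,181)],123).round(1))
E
```

```text
[[564.4  77.7 123. ]
 [500.8  67.7 123. ]]
```

Request:
{"fn": "play_rows", "kwargs": {
  "commands": [0, 1, 0, 0, 0, 0.4, 0, 0, 0.8, 0, 0, 0, 0, 0, 0.6, 0, 0, 0, 0.5, 0, 0, 0, 0, 0]
}}

```text
clock: 9.48
eef_pos: [559.8, 36.4, 75.2]
tool_rot: [-3.113, 0.012, 1.554]
contact_force: [-0.1, -0.3, -0.1]
width: 14.0
```

```bash
python3 -c "
from h import *
s=env.sense();print(s['clock'],s['eef_pos'],s['tool_rot'],s['contact_force'])"
```

```text
9.475 [559.84442169  36.42721786  75.20956562] [-3.11314006  0.01154489  1.55447583] [-0.10983524 -0.25377781 -0.05894155]
```

Request:
{"fn": "play_rows", "kwargs": {
  "commands": [0, 0.2, -0.12, 0, 0, 0.05, 0.7, 0, -0.02, 0, 0, 0, 0.7, 0, -0.02, 0, 0, 0, 0.7, 0, -0.02, 0, 0, 0, 0.7, 0, -0.02, 0, 0, 0]
}}

```text
clock: 10.1
eef_pos: [565.5, 97.1, 79.5]
tool_rot: [-3.114, 0.011, 1.548]
contact_force: [0.6, -0.9, 0.3]
width: 14.2
```

```bash
python3 - <<'E'
from h import *
im,d=vision.capture("wrist"); c=vision.calibration("wrist"); s=env.sense(); print(s["eef_pos"],s["tool_rot"])
cv2.imwrite("pics/w5.png",im)
E
```

```text
[565.68295729  98.63429024  79.5175033 ] [-3.11451228  0.01039321  1.54866664]
```

View pics/w5.png

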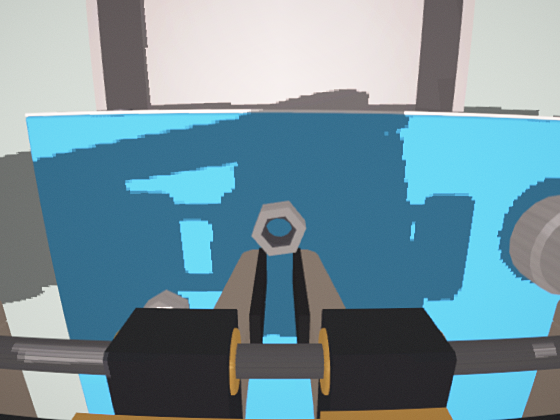

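Request:
{"fn": "play_rows", "kwargs": {
  "commands": [0.6, 0, 0.1, 0, 0, 0, 0.6, 0, 0, 0, 0, 0, 0.6, 0, 0, 0, 0, 0, 0.5, 0, 0, 0, 0, 0, 0.5, 0, 0, 0, 0, 0]
}}

```text
clock: 10.78
eef_pos: [566.8, 158.3, 76.7]
tool_rot: [-3.114, 0.011, 1.549]
contact_force: [0.0, 0.3, 0.4]
width: 13.3
```

Request:
{"fn": "play_rows", "kwargs": {
  "commands": [0.5, 0, 0, 0, 0, 0, 0.5, 0, 0, 0, 0, 0, 0.3, 0, 0, 0, 0, 0, 0, 0, 0, 0, 0, 0]
}}

```text
clock: 11.28
eef_pos: [567.4, 186.8, 76.3]
tool_rot: [-3.114, 0.011, 1.549]
contact_force: [0.2, 0.8, -0.5]
width: 13.9
```

```bash
python3 - <<'E'
from h import *
im,d=vision.capture("wrist"); c=vision.calibration("wrist"); s=env.sense(); print(s["eef_pos"],s["tool_rot"],s["contact_force"])
cv2.imwrite("pics/w6.png",im)
E
```

```text
[567.39917825 186.5596469   76.28479101] [-3.11429501  0.01067003  1.54928393] [ 0.66032504  0.78390182 -0.29579331]
```

View pics/w6.png

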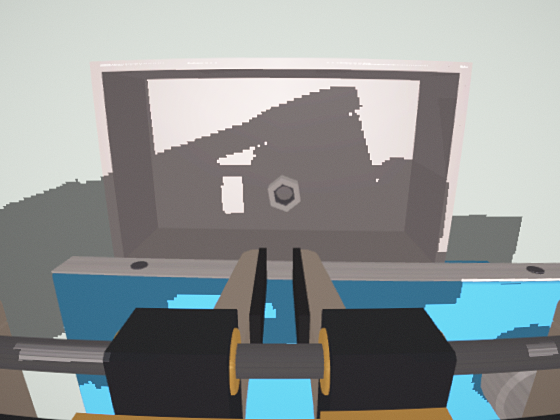

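H1 lies in the tub at (284,193), clear of the walls. Next is H2.

Request:
{"fn": "play_rows", "kwargs": {
  "commands": [-0.2, 0, -1, 0, 0, 0, -1, -1, -0.7, 0, 0, 0, -1, -1, 0, 0, 0, 0, -1, -1, 0, 0, 0, 0, -1, -0.2, 0, 0, 0, 0]
}}

```text
clock: 11.95
eef_pos: [501.2, 101.4, 113.9]
tool_rot: [-3.115, 0.011, 1.55]
contact_force: [0.0, 0.0, 0.1]
width: 14.0
```

Request:
{"fn": "play_rows", "kwargs": {
  "commands": [-1, 0, 0, 0, 0, 0, -1, 0, 0, 0, 0, 0, -1, 0, 0, 0, 0, 0, -0.2, 0, 0, 0, 0, 0, 0, 0, 0, 0, 0, 0]
}}

```text
clock: 12.58
eef_pos: [502.3, 32.1, 115.2]
tool_rot: [-3.117, 0.011, 1.547]
contact_force: [-0.3, 0.8, 0.7]
width: 13.8
```

Request:
{"fn": "play_rows", "kwargs": {
  "commands": [0, 0, 1, 0, 0, 0, 0, 0, 0.75, 0, 0, 0, 0, 0, 0.1, 0, 0, 0]
}}

```text
clock: 12.95
eef_pos: [502.5, 33.0, 77.5]
tool_rot: [-3.119, 0.011, 1.547]
contact_force: [0.8, 0.7, 1.9]
width: 14.0
```

Request:
{"fn": "play_rows", "kwargs": {
  "commands": [0.4, 0, 0, 0, 0, 0, 0.6, 0, 0, 0, 0, 0, 0.6, 0, 0, 0, 0, 0, 0.6, 0, 0, 0, 0, 0, 0.6, 0, 0, 0, 0, 0]
}}

```text
clock: 13.58
eef_pos: [504.9, 93.4, 78.1]
tool_rot: [-3.121, 0.01, 1.547]
contact_force: [0.4, 0.2, -0.7]
width: 13.7
```

```bash
cat > near.py <<'E'
from h import *
# bright/dark object patch ahead of fingers by depth: points in z 118..140 within box ahead of TCP
im,d=vision.capture("wrist"); c=vision.calibration("wrist"); s=env.sense(); e=s["eef_pos"]; print(s["clock"],e,s["contact_force"])
v,u=np.mgrid[60:420,100:460]; uv=np.c_[u.ravel(),v.ravel()]
p=cv2.undistortPoints(np.float64(uv).reshape(-1,1,2),K(c),c["dist_coeffs"]).reshape(-1,2)
X=(np.c_[p,np.ones(len(p))]*d[60:420,100:460].reshape(-1,1)-c["t"])@c["R"]
X=X[(X[:,2]>117)&(X[:,2]<140)&(np.abs(X[:,0]-e[0])<35)&(X[:,1]>e[1]+6)&(X[:,1]<e[1]+70)]
if len(X)>30: print("n",len(X),"x",np.percentile(X[:,0],[3,97]),"y",np.percentile(X[:,1],[3,97]),"ztop",np.percentile(X[:,2],95))
E
python3 near.py
```

```text
13.625 [505.08373536  94.5002733   78.15629517] [0.07131939 0.86863298 0.83727823]
n 2504 x [489.29311485 524.30043491] y [103.98244096 127.71629957] ztop 137.25647907055466
```

Request:
{"fn": "play_rows", "kwargs": {
  "commands": [0.6, 0, 0.04, 0, 0, 0, 0.6, 0, 0, 0, 0, 0, 0.6, 0, 0, 0, 0, 0, 0.5, 0, 0, 0, 0, 0, 0.5, 0, 0, 0, 0, 0]
}}

```text
clock: 14.25
eef_pos: [506.4, 154.2, 76.7]
tool_rot: [-3.121, 0.01, 1.548]
contact_force: [0.6, -0.9, 0.4]
width: 13.9
```

Request:
{"fn": "play_rows", "kwargs": {
  "commands": [0.5, 0, 0, 0, 0, 0, 0.5, 0, 0, 0, 0, 0, 0.5, 0, 0, 0, 0, 0, 0, 0, 0, 0, 0, 0]
}}

```text
clock: 14.75
eef_pos: [507.1, 187.0, 76.3]
tool_rot: [-3.121, 0.009, 1.548]
contact_force: [0.1, 0.9, 0.6]
width: 13.8
```

```bash
python3 - <<'E'
from h import *
im,d=vision.capture("wrist"); c=vision.calibration("wrist"); s=env.sense(); print(s["eef_pos"],s["tool_rot"],s["contact_force"])
cv2.imwrite("pics/w7.png",im)
E
```

```text
[507.07146572 186.63532353  76.30696934] [-3.12065421  0.00968304  1.54797695] [ 0.20159941 -0.15163257  0.42347602]
```

View pics/w7.png

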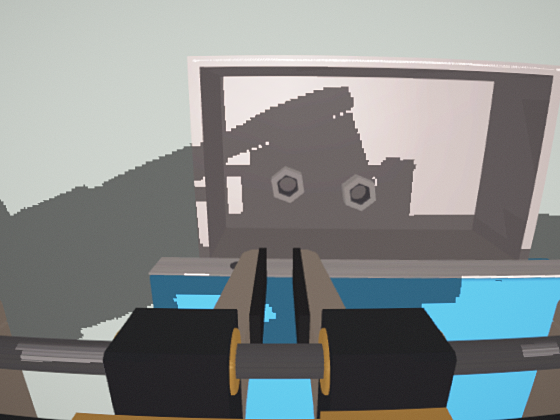

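Both hex nuts are in the tub at (287,184) and (359,192). Next is T2.

Request:
{"fn": "play_rows", "kwargs": {
  "commands": [-0.2, 0, -1, 0, 0, 0, -1, 0, -0.8, 0, 0, 0, -1, 0, 0, 0, 0, 0, -1, 0, 0, 0, 0, 0, -1, 0, 0, 0, 0, 0]
}}

```text
clock: 15.42
eef_pos: [504.7, 96.6, 113.5]
tool_rot: [-3.12, 0.011, 1.548]
contact_force: [0.9, 0.4, 0.3]
width: 13.6
```

Request:
{"fn": "play_rows", "kwargs": {
  "commands": [-1, 0, 0, 0, 0, 0, -1, 0, 0, 0, 0, 0, -1, 0, 0, 0, 0, 0, -1, 0, 0, 0, 0, 0, -1, 0, 0, 0, 0, 0]
}}

```text
clock: 16.05
eef_pos: [498.0, -14.3, 112.2]
tool_rot: [-3.116, 0.012, 1.544]
contact_force: [0.3, -0.2, -0.3]
width: 13.7
```

Request:
{"fn": "play_rows", "kwargs": {
  "commands": [-1, 0, 0, 0, 0, 0, -1, 0, 0, 0, 0, 0, -1, 0, 0, 0, 0, 0, -1, 0, 0, 0, 0, 0, -1, 0, 0, 0, 0, 0]
}}

```text
clock: 16.68
eef_pos: [489.2, -124.2, 111.1]
tool_rot: [-3.112, 0.013, 1.538]
contact_force: [0.2, 0.6, -0.4]
width: 13.7
```

```bash
python3 - <<'E'
from h import *
im,d=vision.capture("wrist"); c=vision.calibration("wrist"); s=env.sense(); e=s["eef_pos"]; print(s["clock"],e,s["tool_rot"])
v,u=np.mgrid[0:240,0:560]; uv=np.c_[u.ravel(),v.ravel()]
p=cv2.undistortPoints(np.float64(uv).reshape(-1,1,2),K(c),c["dist_coeffs"]).reshape(-1,2)
X=(np.c_[p,np.ones(len(p))]*d[:240].reshape(-1,1)-c["t"])@c["R"]; X=X.reshape(240,560,3)
m=np.uint8((X[...,2]>130)&(X[...,2]<140)); n,l,st,ce=cv2.connectedComponentsWithStats(m)
for i in range(1,n):
    if st[i,4]>60: q=X[l==i]; print(st[i],q.mean(0).round(1),cv2.minAreaRect(np.float32(q[:,:2])))
cv2.imwrite("pics/w8.png",im)
E
```

```text
16.725 [ 489.19936116 -126.09742068  111.10921358] [-3.11243805  0.01385412  1.5381831 ]
[ 386  109   55   62 1939] [562.6 -61.9 134.9] ((563.6256713867188, -62.171287536621094), (19.04228401184082, 28.628406524658203), 30.51298713684082)
[ 278  157   53   60 1711] [505.  -86.  135.1] ((505.146240234375, -86.65959930419922), (18.091785430908203, 28.193527221679688), 29.258617401123047)
```

Request:
{"fn": "play_rows", "kwargs": {
  "commands": [0, 0.75, 0, 0, 0, 0, 0, 0, 1, 0, 0, 0, 0, 0, 0.65, 0, 0, 0, 0, 0, 0, 0, 0, 0]
}}

```text
clock: 17.23
eef_pos: [504.5, -128.6, 76.1]
tool_rot: [-3.113, 0.014, 1.535]
contact_force: [-0.3, 0.1, -0.2]
width: 13.9
```

Request:
{"fn": "play_rows", "kwargs": {
  "commands": [0.3, 0, 0, 0, 0, 0, 0.4, 0, 0, 0, 0, 0, 0.5, 0, 0, 0, 0, 0, 0.6, 0, 0, 0, 0, 0, 0.6, 0, 0, 0, 0, 0]
}}

```text
clock: 17.85
eef_pos: [507.4, -77.4, 76.9]
tool_rot: [-3.115, 0.014, 1.535]
contact_force: [-0.5, -0.6, -0.9]
width: 13.9
```

```bash
cat > tn.py <<'E'
from h import *
im,d=vision.capture("wrist"); c=vision.calibration("wrist"); s=env.sense(); e=s["eef_pos"]; print(s["clock"],e,s["tool_rot"],s["contact_force"])
v,u=np.mgrid[0:420,0:560]; uv=np.c_[u.ravel(),v.ravel()]
p=cv2.undistortPoints(np.float64(uv).reshape(-1,1,2),K(c),c["dist_coeffs"]).reshape(-1,2)
X=(np.c_[p,np.ones(len(p))]*d.reshape(-1,1)-c["t"])@c["R"]; X=X.reshape(420,560,3)
m=np.uint8((X[...,2]>131)&(X[...,2]<138)); n,l,st,ce=cv2.connectedComponentsWithStats(m)
for i in range(1,n):
    if st[i,4]>150: q=X[l==i]; print(st[i],q.mean(0).round(1),cv2.minAreaRect(np.float32(q[:,:2])))
import sys
cv2.imwrite("pics/w_%d.png"%(s["clock"]*100),im)
E
python3 tn.py
```

```text
17.9 [507.31406031 -76.26191962  76.87437984] [-3.11503142  0.01325395  1.53528227] [0.19082815 1.23605464 0.58287555]
[ 270  203   55   90 2445] [515.8 -51.  135.1] ((516.5250244140625, -56.64324951171875), (22.894636154174805, 43.04902267456055), 12.757256507873535)
[ 364  214   59   67 2185] [563.  -58.2 135. ] ((563.587890625, -59.10733413696289), (18.23981475830078, 29.18258285522461), 29.16206932067871)
[235 260  31  30 185] [496.7 -65.6 134.7] ((498.7170715332031, -67.62701416015625), (9.557283401489258, 18.534727096557617), 46.687294006347656)
```

```bash
ls pics
```

```text
crop.png
scene0.npy
scene0.png
top0.npy
top0.png
top2.png
w1.png
w2.png
w3.png
w4.png
w5.png
w6.png
w7.png
w8.png
w_1789.png
```

View pics/w_1789.png

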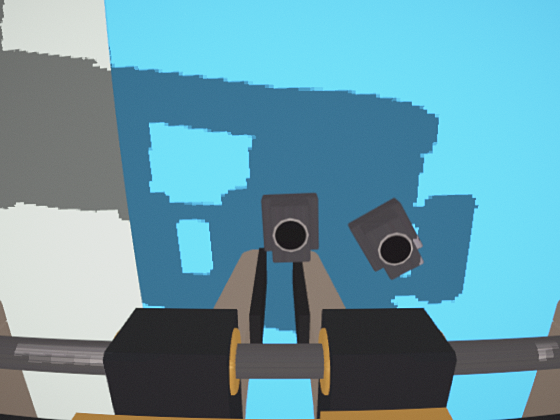

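T2 at (290,232) has squared up against both fingertips, about 6 mm to the +x side, which is stable. T1 at (393,240) is clear of the lane. I'll carry on.

Request:
{"fn": "play_rows", "kwargs": {
  "commands": [0.5, 0, 0, 0, 0, 0, 0.6, 0, 0, 0, 0, 0, 0.7, 0, 0, 0, 0, 0, 0.7, 0, 0, 0, 0, 0, 0.7, 0, 0, 0, 0, 0]
}}

```text
clock: 18.52
eef_pos: [510.0, -8.2, 76.2]
tool_rot: [-3.116, 0.014, 1.535]
contact_force: [-0.8, -0.6, 0.2]
width: 14.0
```

Request:
{"fn": "play_rows", "kwargs": {
  "commands": [0.7, 0, 0, 0, 0, 0, 0.7, 0, 0, 0, 0, 0, 0.7, 0, 0, 0, 0, 0, 0.7, 0, 0, 0, 0, 0, 0.7, 0, 0, 0, 0, 0]
}}

```text
clock: 19.15
eef_pos: [512.5, 66.9, 75.1]
tool_rot: [-3.116, 0.014, 1.535]
contact_force: [0.4, -1.3, -0.3]
width: 13.9
```

```bash
python3 tn.py
```

```text
19.2 [512.67263477  68.2662306   75.12620525] [-3.11572717  0.01276007  1.53539212] [0.76261324 0.93441023 1.0516778 ]
[ 272  205   54  101 2483] [521.4  93.3 135.1] ((522.79150390625, 84.75340270996094), (23.164669036865234, 48.83197784423828), 11.912760734558105)
[235 261  31  42 204] [502.3  78.2 134.9] ((505.3185729980469, 73.93671417236328), (11.524166107177734, 22.677459716796875), 36.249332427978516)
```

Request:
{"fn": "play_rows", "kwargs": {
  "commands": [0.6, 0, -0.08, 0, 0, 0, 0.7, 0, 0, 0, 0, 0, 0.7, 0, 0, 0, 0, 0, 0.6, 0, 0, 0, 0, 0, 0.6, 0, 0, 0, 0, 0]
}}

```text
clock: 19.82
eef_pos: [515.0, 136.3, 75.9]
tool_rot: [-3.116, 0.013, 1.535]
contact_force: [0.1, -0.6, 1.2]
width: 13.8
```

Request:
{"fn": "play_rows", "kwargs": {
  "commands": [0.5, 0, 0, 0, 0, 0, 0.5, 0, 0, 0, 0, 0, 0.5, 0, 0, 0, 0, 0, 0.5, 0, 0, 0, 0, 0, 0.5, 0, 0, 0, 0, 0]
}}

```text
clock: 20.45
eef_pos: [516.9, 189.9, 75.1]
tool_rot: [-3.115, 0.013, 1.535]
contact_force: [0.2, -0.0, 0.6]
width: 13.7
```

```bash
python3 tn.py
```

```text
20.5 [517.06173417 190.97493192  75.16203436] [-3.1157215   0.01210943  1.53505688] [ 0.44339789  1.1919128  -0.21977684]
[235 261  31  39 193] [506.6 200.9 134.5] ((509.252685546875, 197.3870086669922), (10.758286476135254, 21.707120895385742), 38.66550064086914)
[294 262  32  15 177] [532.9 201.4 134.5] ((532.15771484375, 200.9038848876953), (15.277358055114746, 5.790268421173096), 19.993480682373047)
```

```bash
cat > tub.py <<'E'
from h import *
im,d=vision.capture("wrist"); c=vision.calibration("wrist")
v,u=np.mgrid[0:420,0:560]; uv=np.c_[u.ravel(),v.ravel()]
p=cv2.undistortPoints(np.float64(uv).reshape(-1,1,2),K(c),c["dist_coeffs"]).reshape(-1,2)
X=((np.c_[p,np.ones(len(p))]*d.reshape(-1,1)-c["t"])@c["R"]).reshape(420,560,3)
inn=(X[...,0]>465)&(X[...,0]<662)&(X[...,1]>180)&(X[...,1]<280)
print("floor",np.median(X[inn&(X[...,2]<10)][:,2]))
m=np.uint8(inn&(X[...,2]>9)&(X[...,2]<60)); n,l,st,ce=cv2.connectedComponentsWithStats(m)
for i in range(1,n):
    if st[i,4]>80: q=X[l==i]; print(st[i],q.mean(0).round(1),q.min(0).round(),q.max(0).round())
rim=X[(np.abs(X[...,2]-70)<3)&(X[...,1]>280)]; print("rim",len(rim),rim.min(0),rim.max(0))
E
python3 tub.py
```

```text
floor 5.113292216234139
[ 259  158  108   58 2919] [544.1 210.8  23.4] [500. 188.   9.] [585. 234.  40.]
rim 4863 [455.62207611 280.00566518  67.01747118] [682.56441203 299.12548897  72.98384812]
```

Request:
{"fn": "play_rows", "kwargs": {
  "commands": [-0.2, 0, -1, 0, 0, 0, -1, 0, -1, 0, 0, 0, -1, 0, 0, 0, 0, 0, -1, 0, 0, 0, 0, 0, -1, 0, 0, 0, 0, 0]
}}

```text
clock: 21.18
eef_pos: [513.8, 103.5, 115.2]
tool_rot: [-3.113, 0.014, 1.538]
contact_force: [0.1, -0.9, -0.1]
width: 13.7
```

Request:
{"fn": "play_rows", "kwargs": {
  "commands": [-1, 0, 0, 0, 0, 0, -1, 0, 0, 0, 0, 0, -1, 0, 0, 0, 0, 0, -1, 0, 0, 0, 0, 0, -1, 0.5, 0, 0, 0, 0]
}}

```text
clock: 21.8
eef_pos: [515.8, -5.1, 111.8]
tool_rot: [-3.106, 0.015, 1.535]
contact_force: [0.0, -0.3, -0.3]
width: 13.8
```

Request:
{"fn": "play_rows", "kwargs": {
  "commands": [-1, 1, 0, 0, 0, 0, -1, 1, 0, 0, 0, 0, -1, 0.7, 0, 0, 0, 0, -1, 0, 0, 0, 0, 0, 0, 0, 0, 0, 0, 0]
}}

```text
clock: 22.42
eef_pos: [564.2, -94.9, 107.2]
tool_rot: [-3.101, 0.014, 1.531]
contact_force: [0.1, -0.4, -0.5]
width: 14.0
```

```bash
python3 tn.py
```

```text
22.475 [564.25902918 -94.18537762 107.28668067] [-3.10063131  0.01410649  1.53126952] [-0.60014963  0.39125692 -0.32958907]
[510 138  25  49 265] [693.5 -40.7 134.6] ((694.8380126953125, -42.478206634521484), (25.62404441833496, 9.217145919799805), 81.8346176147461)
[ 247  169   54   59 1728] [564.  -59.2 135.1] ((563.8014526367188, -59.85420227050781), (18.31972312927246, 28.410171508789062), 29.438804626464844)
[ 493  255   67   84 4508] [ 713.7 -124.5  135.2] ((715.8267211914062, -127.0250473022461), (37.289894104003906, 55.09854507446289), 3.277601718902588)
```

Request:
{"fn": "play_rows", "kwargs": {
  "commands": [-0.6, 0, 0, 0, -0.25, 0, 0, 0, 0.9, 0, 0, 0, 0, 0, 0.55, 0, 0, 0, 0, 0, 0, 0, 0, 0]
}}

```text
clock: 22.98
eef_pos: [560.3, -105.4, 76.0]
tool_rot: [-3.099, 0.05, 1.534]
contact_force: [0.2, -0.0, -0.1]
width: 13.7
```

```bash
python3 tn.py; python3 tip.py
```

```text
23.025 [ 560.58608803 -105.4081487    76.397238  ] [-3.09923706  0.04996261  1.53387419] [-0.45792889 -0.22393116  0.17204042]
[ 244  162   66   73 2576] [564.1 -59.7 135.5] ((564.080078125, -60.53712463378906), (18.23537826538086, 28.34343910217285), 30.30706787109375)
[235 260  31  30 179] [550.7 -92.6 134.7] ((553.0330200195312, -94.79229736328125), (9.896056175231934, 18.56826400756836), 46.34731674194336)
[294 261  32  32 196] [576.8 -93.7 134.7] ((574.4412841796875, -95.54203796386719), (19.47743034362793, 10.20821475982666), 40.477020263671875)
[533 271  27  66 959] [ 699.1 -118.9  134.4] ((700.6016235351562, -121.28675079345703), (8.494208335876465, 39.50380325317383), 4.123037338256836)
23.075 [ 561.07483232 -105.60850055   76.90621198] [ 0.34474265 -1.72827168  0.04784595]
tip z [116.02440898 117.96988413 122.72199665] n 1927 x [547.90947303 555.46654868] y [-104.00329505  -89.14358381]
```

Request:
{"fn": "play_rows", "kwargs": {
  "commands": [-0.1, 0, 0, -0.28, 0.33, 0, 0, 0, 0, 0, 0, 0]
}}

```text
clock: 23.32
eef_pos: [561.8, -107.3, 77.6]
tool_rot: [3.139, -0.0, 1.533]
contact_force: [0.2, 0.0, -0.7]
width: 13.9
```

```bash
python3 tip.py; python3 -c "
from h import *
print(env.sense()['tool_rot'])"
```

```text
23.375 [ 562.29005362 -107.11188025   77.6881283 ] [-0.40667361  0.21978572  0.61345631]
tip z [117.03809084 118.99877775 123.6851365 ] n 1913 x [549.12863059 555.75679383] y [-108.17307334  -95.15523291]
[3.13917524e+00 3.53782891e-04 1.53330406e+00]
```

Request:
{"fn": "play_rows", "kwargs": {
  "commands": [0, 0.15, 0.05, 0, 0, -0.45, 0.4, 0, 0, 0, 0, 0, 0.4, 0, 0, 0, 0, 0, 0.4, 0, 0, 0, 0, 0, 0.5, 0, 0, 0, 0, 0]
}}

```text
clock: 24.0
eef_pos: [565.2, -70.6, 77.4]
tool_rot: [3.14, 0.003, 1.599]
contact_force: [0.3, -0.2, 0.1]
width: 13.6
```

Request:
{"fn": "play_rows", "kwargs": {
  "commands": [0.6, 0, 0, 0, 0, 0, 0.6, 0, 0, 0, 0, 0, 0.6, 0, 0, 0, 0, 0, 0.6, 0, 0, 0, 0, 0, 0.6, 0, 0, 0, 0, 0]
}}

```text
clock: 24.62
eef_pos: [563.3, -6.1, 77.4]
tool_rot: [3.14, 0.003, 1.599]
contact_force: [1.0, -1.2, -0.0]
width: 13.6
```

```bash
python3 tn.py
```

```text
24.675 [563.23749432  -4.8853042   77.32358548] [3.13989274e+00 2.22319179e-03 1.59903367e+00] [-0.11933522  0.74912987  0.43722453]
[ 275  203   50   84 2398] [569.8  20.1 135.2] ((570.6036987304688, 15.403340339660645), (22.245643615722656, 40.03876876831055), 12.493929862976074)
[235 259  31  28 183] [550.4   4.6 134.7] ((552.0359497070312, 3.084423065185547), (8.988090515136719, 17.469482421875), 54.83710479736328)
[509 322  41  16 272] [699.5 -31.6 134.2] ((699.8446044921875, -31.769306182861328), (21.36141014099121, 6.422382831573486), 23.464481353759766)
```

Request:
{"fn": "play_rows", "kwargs": {
  "commands": [0.6, 0, 0, 0, 0, 0, 0.7, 0, 0, 0, 0, 0, 0.7, 0, 0, 0, 0, 0, 0.7, 0, 0, 0, 0, 0, 0.7, 0, 0, 0, 0, 0]
}}

```text
clock: 25.3
eef_pos: [561.3, 67.2, 77.3]
tool_rot: [3.14, 0.002, 1.598]
contact_force: [0.1, -0.3, 0.5]
width: 14.0
```

Request:
{"fn": "play_rows", "kwargs": {
  "commands": [0.7, 0, 0, 0, 0, 0, 0.7, 0, 0, 0, 0, 0, 0.7, 0, 0, 0, 0, 0, 0.6, 0, 0, 0, 0, 0, 0.5, 0, 0, 0, 0, 0]
}}

```text
clock: 25.92
eef_pos: [559.3, 136.2, 77.1]
tool_rot: [3.14, 0.002, 1.599]
contact_force: [-0.4, -1.3, 0.2]
width: 13.8
```

```bash
python3 tn.py
```

```text
25.975 [559.34416764 137.2209812   77.08823347] [3.13951076e+00 1.83270663e-03 1.59909337e+00] [-0.35972989  0.04787674 -0.35476975]
[ 275  204   49   83 2388] [565.9 162.2 135.2] ((566.5156860351562, 157.68736267089844), (22.305328369140625, 39.64659881591797), 11.961146354675293)
[235 259  31  29 177] [546.6 146.6 134.7] ((548.1737670898438, 145.1599884033203), (9.255879402160645, 17.567302703857422), 54.80672836303711)
[518 287  42  50 874] [698.1 120.3 134.2] ((697.9989624023438, 120.47932434082031), (34.28272247314453, 10.423992156982422), 64.8282699584961)
```

Request:
{"fn": "play_rows", "kwargs": {
  "commands": [0.5, 0, 0, 0, 0, 0, 0.5, 0, 0, 0, 0, 0, 0.5, 0, 0, 0, 0, 0, 0.5, 0, 0, 0, 0, 0, 0.5, 0, 0, 0, 0, 0]
}}

```text
clock: 26.6
eef_pos: [557.7, 190.1, 76.8]
tool_rot: [3.14, 0.002, 1.598]
contact_force: [-0.7, 0.0, 0.8]
width: 13.8
```

Request:
{"fn": "play_rows", "kwargs": {
  "commands": [0, 0, 0, 0, 0, 0, 0, 0, -0.5, 0, 0, 0, 0, 0, -1, 0, 0, 0, 0, 0, -1, 0, 0, 0, 0, 0, 0, 0, 0, 0]
}}

```text
clock: 27.22
eef_pos: [557.8, 190.1, 129.7]
tool_rot: [3.139, 0.002, 1.598]
contact_force: [-0.2, 0.3, 0.1]
width: 13.6
```

```bash
python3 tn.py; python3 tub.py; ls -t pics | head -1; cp pics/$(ls -t pics|head -1) pics/last.png
```

```text
27.275 [557.1753875  189.88200126 128.7609725 ] [3.14087502e+00 2.37169769e-03 1.59839295e+00] [ 0.39120116 -0.02205074  0.43460965]
[463 319  60  21 576] [711.5 127.6 133.7] ((714.5557250976562, 126.38800048828125), (45.83732223510742, 16.121810913085938), 3.0318996906280518)
floor 4.2885380213159605
[289 122  33  35 763] [575.8 247.   31.5] [564. 232.   9.] [591. 260.  34.]
[ 214  148   69   42 1469] [530.  216.2  22.9] [496. 198.   9.] [559. 237.  35.]
[283 171  27  30 448] [572.4 201.6  16.7] [560. 188.   9.] [585. 215.  19.]
rim 2983 [455.00553919 280.00424397  67.01815187] [681.556299   299.28261811  72.42573373]
w_2727.png
```

View pics/last.png

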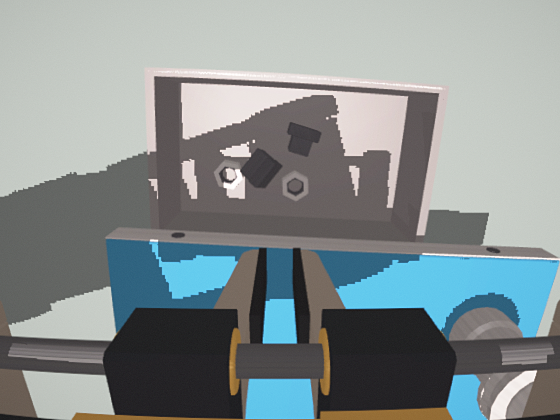

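All four nuts are in the tub: hex nuts at (228,175) and (295,185), T-nuts at (262,167) and (303,137). The gripper is clear above, so I'm handing in.

```bash
python3 -c "
from h import *
print(env.sense()['contact_force']); print(env.finish_job())"
```

```text
[-0.19618609 -0.00103091 -0.04706186]
the job is handed in; nothing more can be done
None
```

I swept all four nuts over the shelf's left end into the tub, one at a time, and handed the job in at about 27 s of the 64 s allowed. Each was pushed with the fingertips set 14 mm apart. Hex nut 1 was first slid about 37 mm towards the robot so the gripper's body would clear the tool holder.

**Last checks:**
- **Nuts:** the last wrist picture and depth show all four in the tub, nothing above about 35 mm and the rim at 70 mm.
- **Tub:** its rim looked the same after the last two drops. I did not compare it precisely with where it started.
- **Robot:** the gripper was raised clear, and the contact force was about 0.
- **Bystanders:** I kept clear of the holder, collet, insert box and carton, and felt no contact forces. I did not re-measure where they stand at the end.

**What disagreed:** the real fingertips end about 38 mm short of the reported TCP. My first push at hex nut 1 therefore passed over it without touching. I measured the gap with the wrist camera's depth and lowered the tool to match for all the later pushes.

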